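Fetch the power module from behind the control devices

TASK

Clear the two control devices (selector switch and stop button) out of the plywood tray and stand both upright on the rubber mat; only then fetch the long power module from behind them and lay it flat, the same way up, on the marked black rectangle of the trainer panel. When it lies there, put the two devices back upright in the tray, each in the very place it came from and square to the tray, and leave the tape, the jar and the screwdriver where they are.

Things in the scene. Friction and masses are not known exactly. Their poses are not given: they have to be found in the camera images.
- module_centre (a point): Long grey power module: 42 (own x) by 110 (own y) by 44 mm high (outer 20 mm at each end 34 mm high), 0.35 kg; dark vent slots on top, green terminal strip at each end. Lies at the back of the tray along tray y, about 8 mm behind the two devices. Point: centre, 22 mm above the underside, z up. Grip it across its 42 mm. Same either way round.
- selector_centre (a point): Grey box 50 (own x) by 44 (own y) by 72 mm high, a head on top: a black bar grip 14 mm thick (x), 40 long (y), 32 high; 108 mm high in all, 0.25 kg. Point: centre, 54 mm above the underside, z up. Pick it up by the head, about 42 mm above this point. At the start in one of the two front-row places of the tray, left or right, square to it within 3 degrees.
- stopbutton_centre (a point): Grey box 50 (own x) by 44 (own y) by 72 mm high, a head on top: a black round mushroom 40 mm across, 22 high, on a 14 mm stem; 108 mm high in all, 0.25 kg. Point: centre, 54 mm above the underside, z up. Pick it up by the head, about 42 mm above this point. At the start in one of the two front-row places of the tray, left or right, square to it within 3 degrees.
- tray: Fixed open plywood tray, 170 (x) by 150 (y) mm, walls 30 mm high, 6 thick, inner floor 6 mm above the table. Origin: centre of underside, x away from the robot. Front row at x about -43 mm: two devices, 56 mm from centre to centre along y (12 mm gap). Back row at x about +11 mm: the module, about 46 mm free behind it.
- mat: Fixed flat black rubber mat, 180 (x) by 140 (y) mm, 3 mm thick: the side area for the devices. Origin: centre of underside, z up.
- panel: Fixed plywood trainer panel, 160 (x) by 150 (y) by 12 mm; small yellow sockets along one 150 mm edge, green along the other (4 mm high, 68 mm from the middle). A flat black rectangle 50 by 118 mm in its middle, lengthwise along y, marks the module's place. Origin: centre of underside, z up; the module lying there has its centre 34 mm above it.
- tape: Bystander: a loose roll of black tape, 84 mm across, 24 mm high; origin at the centre of its underside.
- jar: Bystander: a loose lidded jar, 56 mm across, 65 mm high; origin at the centre of its underside.
- screwdriver: Bystander: a loose screwdriver, 160 mm long, lying across the table at the far side; origin on its underside.

How it is judged (in metres and radians):
On the way, in this order (a step that is already met when the one before it is completed fails the run):
1. both devices stand upright and released on the mat, the module still in its place in the tray (x of selector_centre in the frame of mat between -0.095 and 0.095 m and y of selector_centre in the frame of mat between -0.075 and 0.075 m and z of each of selector_centre, stopbutton_centre in the frame of mat below 0.065 m and angle between each of selector_centre, stopbutton_centre's own z axis and vertical below 0.12 rad and contact force between the fingers and selector below 0.3 N and linear speed of each of selector, stopbutton below 0.03 m/s and x of stopbutton_centre in the frame of mat between -0.095 and 0.095 m and y of stopbutton_centre in the frame of mat between -0.075 and 0.075 m and contact force between the fingers and stopbutton below 0.3 N and distance of module_centre from where it was at the start of the episode below 0.03 m), for 0.2 s.
2. the module lies released on the marked place of the panel while the two devices still stand on the mat (horizontal distance between module_centre and panel below 0.013 m and angle between the y axis of module_centre and the y axis of panel, either way round below 0.15 rad and z of module_centre in the frame of panel between 0.028 and 0.04 m and angle between module_centre's own z axis and vertical below 0.1 rad and contact force between the fingers and module below 0.3 N and linear speed of each of module, selector, stopbutton below 0.03 m/s and x of selector_centre in the frame of mat between -0.095 and 0.095 m and y of selector_centre in the frame of mat between -0.075 and 0.075 m and z of each of selector_centre, stopbutton_centre in the frame of mat below 0.065 m and angle between each of selector_centre, stopbutton_centre's own z axis and vertical below 0.12 rad and contact force between the fingers and selector below 0.3 N and x of stopbutton_centre in the frame of mat between -0.095 and 0.095 m and y of stopbutton_centre in the frame of mat between -0.075 and 0.075 m and contact force between the fingers and stopbutton below 0.3 N), for 0.2 s.
At the end, for the whole second after the job is handed in: Module flat on the panel, within 13 mm and 0.15 rad of the marked rectangle; selector and stop button upright in the tray, each within 13 mm of its own starting place and within 0.2 rad of square (either way round); all released and at rest (horizontal distance between module_centre and panel below 0.013 m and angle between the y axis of module_centre and the y axis of panel, either way round below 0.15 rad and z of module_centre in the frame of panel between 0.028 and 0.04 m and angle between module_centre's own z axis and vertical below 0.1 rad and contact force between the fingers and module below 0.3 N and linear speed of each of module, selector, stopbutton below 0.03 m/s and distance of each of selector_centre, stopbutton_centre from where it was at the start of the episode below 0.013 m and angle between the x axis of each of selector_centre, stopbutton_centre and the x axis of tray, either way round below 0.2 rad and angle between each of selector_centre, stopbutton_centre's own z axis and vertical below 0.12 rad and contact force between the fingers and selector below 0.3 N and contact force between the fingers and stopbutton below 0.3 N); the robot touches nothing.
It fails at once if the tape is pushed more than 30 mm from where it was (distance of tape from where it was at the start of the episode above 0.03 m).
It fails at once if the jar is pushed more than 30 mm from where it was (distance of jar from where it was at the start of the episode above 0.03 m).
It fails at once if the screwdriver is pushed more than 30 mm from where it was (distance of screwdriver from where it was at the start of the episode above 0.03 m).
It also fails if it takes over 122 s, if anything falls off the work surface, if the arm or the gripper's body presses on something with over 40 N, if the wrist force passes 120 N, or if a joint passes its speed limit or range.

ROBOT

A 6-joint arm with a two-finger parallel gripper is mounted at the origin on the work surface. World frame = base frame: x ahead of the robot, y to its left, z up, the work surface at z = 0. Lengths are in mm, angles in degrees, forces in N, time in s.
With the tool pointing down it reaches from about 325 to 850 mm from the base axis. Payload 4.4 kg.
Tool frame: the origin (TCP) lies at the very end of the fingers, on their centre line; the grasp point (between the pads) lies r.grasp_offset behind it (r.grasp_offset is the distance from the TCP to the grasp point, in mm); z points along the fingers, x is the direction in which the jaws open and shut, and the axes are right-handed (so a half turn about z gives the same grasp; the last joint's range is limited). The gripper opens to 94 mm and grips with 3 to 60 N. Pads are 16 mm wide; open, the fingers measure 119 mm over their backs; the gripper's body (75 mm by 177 mm) begins 78 mm behind the grasp point.
Start: joints at [-79.097, 11.837, 88.321, -0, 79.842, -8.623], TCP at [192.176, -541.937, 205.447] pointing down, gripper open.
Joint ranges: [-156.59, 156.59], [-49.26, 127.26], [12.9, 141.05], [-63.56, 243.56], [4.71, 150.69], [-161.64, 161.64]. Speed limits (degrees/s): [159.86, 159.86, 180, 180, 180, 180].

INTERFACE

Orientations are given as [roll, pitch, yaw] about the fixed x, y, z axes, in that order (R = Rz(yaw) Ry(pitch) Rx(roll)).
In Python, from rig import r gives the robot as it stands.
- The arm moves only by the shell command python3 -m jog 'ROWS' [OPENING] [FORCE]. ROWS is a JSON object of lists of equal length, an entry for each row: "offset": the shift along the world's x, y, z each as a share of 0.2 m, from -1 to 1, a list of three; "rot": the turn, a rotation vector about the world's x, y, z each as a share of 0.5 rad, from -1 to 1, a list of three. A call has 1 to 20 rows; each row is the pose to reach, as a shift and turn from the pose measured when the call began; what a row does not reach only later rows make up. A row lasts 1/8 s, in which the tool goes at most 62.5 mm and 10.7 degrees, less where a joint would pass 70% of its speed; a pose out of reach is approached as far as the arm can. A call with a number of a shift or a turn outside -1 to 1 is refused whole. A call with a gripper value outside its range is refused whole. OPENING is the closure, from -1 (fully open) to 1 (shut), set as the call begins (- or left out, the last holds). The fingers move at their own pace and stop on an object; FORCE is the grip in N (left out, the last holds). Time passes only in rows, so rows that repeat a pose let the fingers close. It gives the time, the measured TCP pose, the force and the opening at its end, in the units of the state.
- r.read_state(): the state, without advancing time (a new reading comes with each control period).
- r.read_camera(name): name is "scene" or "side" or "wrist"; returns (picture, depth): 420x560x3 uint8, red, green, blue; 420x560 float32, mm along the optical axis (not along the pixel's ray), 0 where there is no reading.
- r.camera_params(name): a dict with "fx", "fy", "cx", "cy" (pixels), "eye" and "rotation" of the camera in the world; the wrist camera has in their place "hand_eye" (4x4, takes a point from camera to tool coordinates, whose origin is the TCP and whose axes are the tool frame's). Camera axes: x right, y down, z forward; pixel columns grow to the right and rows downward; lengths in mm; the calibration is good to about 2 mm. A picture is of the moment at which its call begins: read the wrist's pose just before it. camera_params takes no time and is no camera call.
- r.finish_job(): hands the job in, once; it reports no verdict.
The state is a dict: "time_s": time; "joint_positions": joint angles; "joint_velocities": joint speeds; "joint_torque": joint torques, N m; "tcp_pos": TCP position; "orientation": TCP orientation; "wrist_force": force on the tool from outside, world axes, zero at the start; "torque": the same for the moment, N m; "grip_width": finger opening in mm.
Only numpy, scipy, OpenCV 4.12 (cv2) and the standard library are available. Lean on these libraries where they do the work, as an engineer would, in place of code of your own. Each camera call takes 0.05 s, during which the arm holds its last target.

## Working session

There is one attempt and no reset: what is moved stays moved. The work goes in short steps, Python scripts to look and compute and a shell command to move; the robot and the scene stay as the last step left them, time stands still between calls to the robot, and variables do not carry over. Pictures are saved under pics/ and viewed, and the job is handed in when it is done.

```bash
mkdir -p pics; ls; python3 - <<'E'
from rig import r
import cv2,numpy as np
s=r.read_state();print(s['time_s'],s['tcp_pos'],s['orientation'],s['grip_width'],r.grasp_offset)
for n in ['scene','side','wrist']:
    p,d=r.read_camera(n);cv2.imwrite(f'pics/{n}0.png',p[:,:,::-1]);np.savez(f'pics/{n}0.npz',p=p,d=d)
    print(n,r.camera_params(n))
E
```

```text
pics
0.0 [ 192.00898432 -541.14815211  204.29761999] [-1.79981520e+02  1.29540011e-01 -7.04740510e+01] 93.6176382132608 18.8
scene {'fx': 381.5066196341863, 'fy': 381.5066196341863, 'cx': 282.6542018362767, 'cy': 211.9602162878023, 'eye': array([1260.5278342 , -201.09317722,  512.81175381]), 'rotation': array([-123.33486243,   -0.69398239,   74.80044253])}
side {'fx': 433.7637162361084, 'fy': 433.7637162361084, 'cx': 278.5105653015353, 'cy': 209.89009399052253, 'eye': array([ 493.36694654, -611.48028396,  817.02885077]), 'rotation': array([-139.47328187,    0.8264265 ,  -11.56515475])}
wrist {'fx': 324.35550134368725, 'fy': 324.35550134368725, 'cx': 277.75522709958716, 'cy': 212.20930293612244, 'hand_eye': array([[ 9.99999580e-01,  1.35104138e-04,  9.07048016e-04,
        -1.95765301e+00],
       [-3.82979988e-04,  9.60232700e-01,  2.79200673e-01,
        -8.24803410e+01],
       [-8.33255999e-04, -2.79200903e-01,  9.60232348e-01,
        -1.78565895e+02],
       [ 0.00000000e+00,  0.00000000e+00,  0.00000000e+00,
         1.00000000e+00]])}
```

View pics/scene0.png

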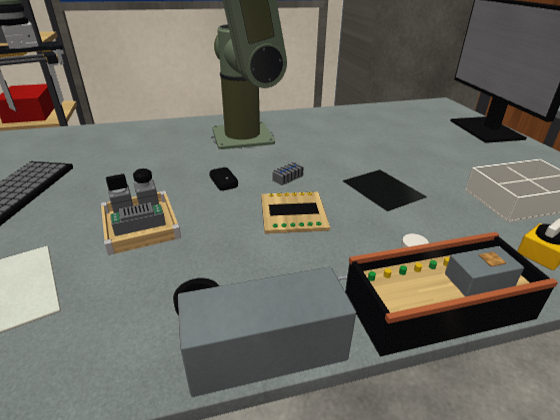

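View pics/side0.png

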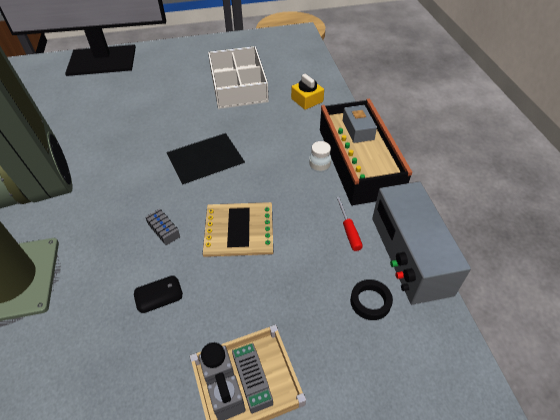

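View pics/wrist0.png

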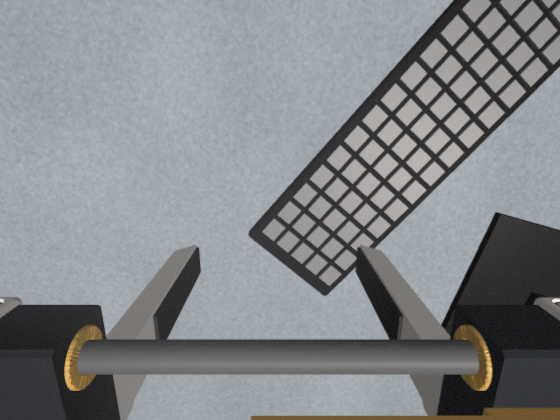

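```bash
cat > h.py <<'E'
import numpy as np,cv2
from scipy.spatial.transform import Rotation as R
from rig import r
def rpy(o): return R.from_euler('xyz',o,degrees=True).as_matrix()
def cam(name,st=None):
    c=r.camera_params(name)
    if name=='wrist':
        st=st or r.read_state(); T=np.eye(4);T[:3,:3]=rpy(st['orientation']);T[:3,3]=st['tcp_pos'];T=T@c['hand_eye']
    else:
        T=np.eye(4);T[:3,:3]=rpy(c['rotation']);T[:3,3]=c['eye']
    return c,T
def rays(c,T,uv):
    uv=np.atleast_2d(np.asarray(uv,float))
    d=np.c_[(uv[:,0]-c['cx'])/c['fx'],(uv[:,1]-c['cy'])/c['fy'],np.ones(len(uv))]
    return d@T[:3,:3].T
def plane(c,T,uv,z):
    d=rays(c,T,uv);o=T[:3,3];return o+d*((z-o[2])/d[:,2])[:,None]
def cloud(c,T,D):
    h,w=D.shape;u,v=np.meshgrid(np.arange(w),np.arange(h))
    d=rays(c,T,np.c_[u.ravel(),v.ravel()]);P=T[:3,3]+d*D.reshape(-1,1)
    return P.reshape(h,w,3)
def proj(c,T,P):
    q=(np.atleast_2d(P)-T[:3,3])@T[:3,:3];return np.c_[q[:,0]/q[:,2]*c['fx']+c['cx'],q[:,1]/q[:,2]*c['fy']+c['cy']]
def shot(name,tag):
    st=r.read_state();p,d=r.read_camera(name);cv2.imwrite(f'pics/{tag}.png',p[:,:,::-1]);c,T=cam(name,st)
    np.savez(f'pics/{tag}.npz',p=p,d=d,T=T);return p,d,c,T,cloud(c,T,d)
E
python3 - <<'E'
from h import *
np.set_printoptions(precision=1,suppress=True)
z=np.load('pics/side0.npz');c,T=cam('side');P=cloud(c,T,z['d'])
for n,(u,v) in dict(mat=(205,157),panel=(238,229),button=(213,355),sel=(222,382),mod=(253,375),tape=(358,300),jar=(320,150),sd=(352,235),phone=(158,293),term=(162,226),table=(300,250)).items(): print(n,P[v,u])
for n,pts,h in [('panel',[(206,205),(272,203),(273,255),(204,254)],12),('mat',[(167,157),(230,135),(244,159),(183,181)],3),('traytop',[(275,329),(303,401),(192,365)],30)]:print(n,plane(c,T,pts,h))
z=np.load('pics/scene0.npz');c,T=cam('scene');P=cloud(c,T,z['d'])
for n,(u,v) in dict(panel=(293,210),mat=(385,190),button=(143,175),sel=(117,182),mod=(137,212)).items(): print(n,P[v,u])
E
```

```text
mat [461.3 303.7   3.8]
panel [514.8  26.9  12.6]
button [ 433.9 -308.4  114.3]
sel [ 443.4 -355.2  113.7]
mod [ 493.7 -331.4   50.6]
tape [ 727.5 -216.5   25.3]
jar [756.3 194.8  67.1]
sd [765.6 -57.7  28.4]
phone [ 329.5 -118.6   31.2]
term [342.8  57.7  31.9]
table [645.7 -54.1   0.3]
panel [[447.9 118.9  12. ]
 [608.7  90.6  12. ]
 [581.2 -62.6  12. ]
 [429.7 -27.3  12. ]]
mat [[358.  327.4   3. ]
 [541.1 383.    3. ]
 [565.6 273.2   3. ]
 [395.9 224.    3. ]]
traytop [[ 549.8 -245.4   30. ]
 [ 571.3 -385.8   30. ]
 [ 387.1 -282.8   30. ]]
panel [523.   31.5  10.6]
mat [474.  304.9   0.5]
button [ 448.3 -299.   109.3]
sel [ 447.  -356.1   98.4]
mod [ 504.2 -320.6   49.4]
```

```bash
python3 -m jog '{"offset":[[0,0,0.5],[0.25,0.2,0.5],[0.5,0.4,0.5],[0.5,0.4,0.5],[0.5,0.4,0.5]],"rot":[[0,0,0.3],[0,0,0.6],[0,0,0.95],[0,0,0.95],[0,0,0.95]]}' && python3 -m jog '{"offset":[[0.25,0.2,0],[0.5,0.4,0],[0.5,0.4,0],[0.5,0.4,0],[0.5,0.4,0]],"rot":[[0,0,0.3],[0,0,0.6],[0,0,0.95],[0,0,0.95],[0,0,0.95]]}' && python3 -m jog '{"offset":[[0.2,0.2,0],[0.4,0.35,0],[0.4,0.35,0],[0.4,0.35,0],[0.4,0.35,0]],"rot":[[0,0,0.3],[0,0,0.6],[0,0,0.9],[0,0,0.9],[0,0,0.9]]}'
```

```text
time_s: 0.78
tcp_pos: [292.3, -460.8, 304.1]
orientation: [180.0, 0.1, -43.2]
wrist_force: [0.3, -0.2, -0.3]
grip_width: 94.3
time_s: 1.4
tcp_pos: [391.1, -382.0, 303.5]
orientation: [-180.0, 0.2, -16.3]
wrist_force: [0.5, -0.4, -1.0]
grip_width: 94.1
time_s: 2.02
tcp_pos: [470.3, -313.0, 303.3]
orientation: [-180.0, 0.2, 9.2]
wrist_force: [-0.3, -0.1, -0.6]
grip_width: 94.1
```

```bash
python3 - <<'E'
from h import *
shot('wrist','w1');print(r.read_state()['time_s'])
E
```

```text
2.075
```

View pics/w1.png

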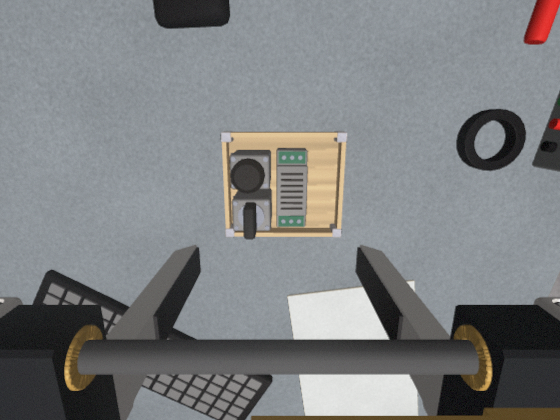

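```bash
cat > meas.py <<'E'
from h import *
np.set_printoptions(precision=1,suppress=True)
def blob(P,lo,hi,roi,minA=30):
    m=((P[...,2]>lo)&(P[...,2]<hi)).astype(np.uint8);k=np.zeros_like(m);k[roi[1]:roi[3],roi[0]:roi[2]]=1;m&=k
    n,L,S,C=cv2.connectedComponentsWithStats(m);out=[]
    for i in range(1,n):
        if S[i,4]<minA: continue
        Q=P[L==i];(cx,cy),(w,h),a=cv2.minAreaRect(Q[:,:2].astype(np.float32))
        out.append((np.array([cx,cy,np.median(Q[:,2])]),np.array([w,h,a]),S[i,:5]))
    return out
E
python3 - <<'E'
from meas import *
z=np.load('pics/w1.npz');c=r.camera_params('wrist');T=z['T'];P=cloud(c,T,z['d'])
roi=(210,120,355,245)
for lo,hi in [(100,125),(70,85),(42,58),(35,44),(25,35)]:
    print(lo,hi)
    for b in blob(P,lo,hi,roi): print(b)
print(plane(c,T,[(227,137),(342,137),(337,232),(230,232)],30))
E
```

```text
100 125
(array([ 431.7, -301. ,  112.7]), array([39.1, 38.9, 41.3]), array([230, 159,  35,  35, 925], dtype=int32))
(array([ 441.5, -356. ,  113.1]), array([14.1, 39.4,  9. ]), array([243, 206,  13,  33, 395], dtype=int32))
70 85
(array([ 431.6, -301.3,   77.1]), array([50.1, 44.4,  8.8]), array([229, 154,  41,  36, 498], dtype=int32))
(array([ 441.4, -356. ,   77.7]), array([50.1, 42.8,  9.3]), array([232, 198,  39,  33, 895], dtype=int32))
42 58
(array([ 427.6, -279.8,   44.8]), array([44.3,  0.4,  9.3]), array([234, 152,  34,   1,  34], dtype=int32))
(array([ 493.2, -278.1,   42.4]), array([14.5, 10.5, 15.5]), array([294, 154,  11,  10,  32], dtype=int32))
(array([ 490.7, -326. ,   49.5]), array([41.7, 76.9,  9.1]), array([ 276,  165,   32,   55, 1575], dtype=int32))
(array([ 438.3, -335.5,   49. ]), array([48.4,  2.3,  7.8]), array([235, 193,  36,   3,  92], dtype=int32))
(array([ 502.9, -367.4,   42.5]), array([24.2, 11.7, 10.4]), array([286, 218,  18,   9,  50], dtype=int32))
35 44
(array([ 482.7, -278.8,   41.1]), array([41.1, 20.2,  9.6]), array([276, 150,  31,  16, 487], dtype=int32))
(array([ 448.4, -333.5,   41.5]), array([27.7,  1.6,  6.1]), array([250, 192,  21,   3,  38], dtype=int32))
(array([ 497.3, -367.5,   41.5]), array([41.8, 16.8,  9.9]), array([276, 215,  30,  12, 320], dtype=int32))
25 35
(array([ 479.1, -322.5,   29.5]), array([170.8, 152.2,   9. ]), array([ 221,  132,  126,  106, 2121], dtype=int32))
(array([ 428.7, -279.5,   31.3]), array([43.7,  0.4,  9. ]), array([236, 151,  33,   1,  33], dtype=int32))
[[ 392.4 -266.5   30. ]
 [ 546.7 -241.4   30. ]
 [ 568.9 -376.5   30. ]
 [ 412.8 -402.1   30. ]]
```

```bash
python3 - <<'E'
import cv2
a=cv2.imread('pics/w1.png')[115:250,205:365];cv2.imwrite('pics/w1c.png',cv2.resize(a,None,fx=5,fy=5,interpolation=cv2.INTER_CUBIC)[:600,:800])
E
```

```text
(no output)
```

View pics/w1c.png

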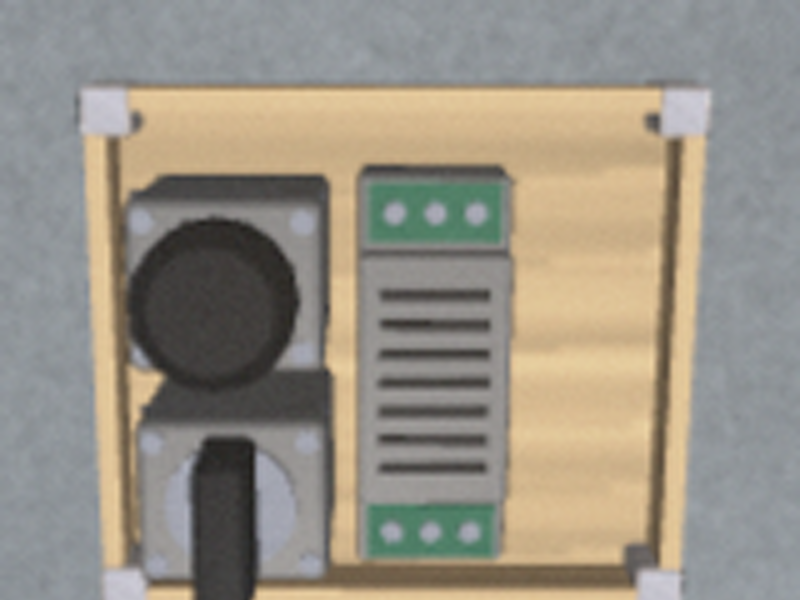

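```bash
python3 -m jog '{"offset":[[-0.1,-0.1,-0.2],[-0.144,-0.215,-0.5],[-0.144,-0.215,-0.75],[-0.144,-0.215,-0.75],[-0.144,-0.215,-0.75]],"rot":[[0,0,0],[0,0,0],[0,0,0],[0,0,0],[0,0,0]]}' -0.4
python3 - <<'E'
from h import *
s=r.read_state();print(s['tcp_pos'],s['orientation'],s['grip_width'])
print((np.array([441.5,-356,85])-s['tcp_pos'])/200)
E
```

```text
time_s: 2.7
tcp_pos: [442.3, -357.2, 155.5]
orientation: [179.9, 0.1, 9.2]
wrist_force: [0.1, -0.2, 0.4]
grip_width: 66.0
[ 442.30458522 -357.20887369  155.53795763] [1.79862460e+02 1.20902508e-01 9.17457404e+00] 65.99930000096434
[-0.00402293  0.00604437 -0.35268979]
```

```bash
python3 -m jog '{"offset":[[-0.004,0.006,-0.18],[-0.004,0.006,-0.3],[-0.004,0.006,-0.352],[-0.004,0.006,-0.352],[-0.004,0.006,-0.352]],"rot":[[0,0,0],[0,0,0],[0,0,0],[0,0,0],[0,0,0]]}' && python3 -m jog '{"offset":[[0,0,0],[0,0,0],[0,0,0],[0,0,0],[0,0,0],[0,0,0]],"rot":[[0,0,0],[0,0,0],[0,0,0],[0,0,0],[0,0,0],[0,0,0]]}' 1 25
```

```text
time_s: 3.32
tcp_pos: [442.7, -357.2, 87.2]
orientation: [179.7, 0.0, 9.2]
wrist_force: [0.0, -0.6, -0.3]
grip_width: 65.7
time_s: 4.08
tcp_pos: [442.4, -357.0, 86.9]
orientation: [179.7, 0.0, 9.2]
wrist_force: [-0.3, 0.4, -0.6]
grip_width: 13.9
```

```bash
python3 -m jog '{"offset":[[0,0,0.1],[0,0,0.25],[0,0,0.45],[0,0,0.65],[0,0,0.75],[0,0,0.75]],"rot":[[0,0,0],[0,0,0],[0,0,0],[0,0,0],[0,0,0],[0,0,0]]}' && python3 -m jog '{"offset":[[0,0.1,0],[0,0.3,0],[0,0.5,0],[0,0.75,0],[0,1,0],[0,1,0]],"rot":[[0,0,0],[0,0,0],[0,0,0],[0,0,0],[0,0,0],[0,0,0]]}'&& python3 -m jog '{"offset":[[0,0.15,0],[0,0.35,0],[0,0.55,0],[0,0.75,0],[0,1,0],[0,1,0]],"rot":[[0,0,0],[0,0,0],[0,0,0],[0,0,0],[0,0,0],[0,0,0]]}'
python3 - <<'E'
from h import *
shot('wrist','w2')
E
```

```text
time_s: 4.82
tcp_pos: [443.1, -357.7, 238.3]
orientation: [179.6, -0.1, 9.2]
wrist_force: [-0.1, -0.3, -3.2]
grip_width: 13.5
time_s: 5.58
tcp_pos: [441.3, -152.8, 236.1]
orientation: [179.8, 0.1, 9.5]
wrist_force: [0.1, -1.0, -3.4]
grip_width: 13.8
time_s: 6.32
tcp_pos: [439.8, 50.0, 234.6]
orientation: [179.9, 0.3, 9.8]
wrist_force: [0.1, -0.4, -2.2]
grip_width: 13.8
```

View pics/w2.png

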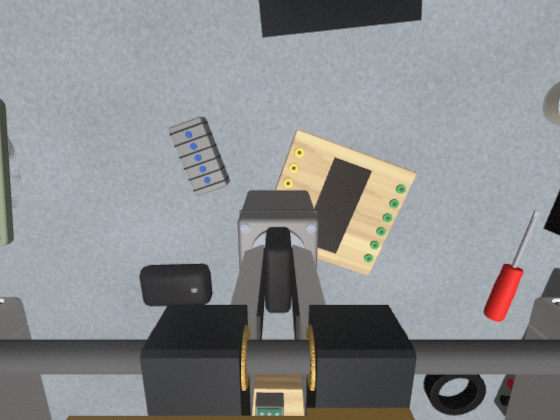

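```bash
python3 -m jog '{"offset":[[0,0.15,0],[0,0.35,0],[0,0.55,0],[0,0.7,0],[0,0.7,0]],"rot":[[0,0,0],[0,0,0],[0,0,0],[0,0,0],[0,0,0]]}'
python3 - <<'E'
from meas import *
p,d,c,T,P=shot('wrist','w3')
g=cv2.cvtColor(p,cv2.COLOR_RGB2GRAY);m=((g<60)&(abs(P[...,2])<12)&(d>0)).astype(np.uint8)
m=cv2.morphologyEx(m,cv2.MORPH_OPEN,np.ones((5,5)))
n,L,S,C=cv2.connectedComponentsWithStats(m)
for i in range(1,n):
    if S[i,4]>1000:
        Q=P[L==i][:,:2].astype(np.float32);print(S[i],cv2.minAreaRect(Q))
E
```

```text
time_s: 7.0
tcp_pos: [439.9, 188.3, 233.8]
orientation: [179.8, 0.3, 9.7]
wrist_force: [0.6, -0.5, -2.4]
grip_width: 13.6
[  234    17   155   135 17466] ((461.0106201171875, 307.93994140625), (177.95904541015625, 138.1947021484375), 15.387710571289062)
```

View pics/w3.png

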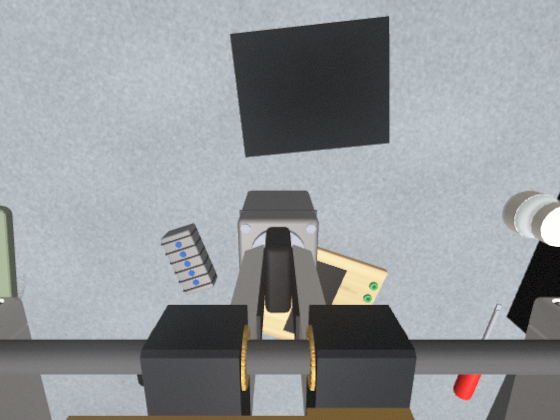

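```bash
python3 -m jog '{"offset":[[0.02,0.15,0],[0.04,0.35,0],[0.06,0.55,0],[0.06,0.765,0],[0.06,0.765,-0.1],[0.06,0.765,-0.3],[0.06,0.765,-0.5],[0.06,0.765,-0.65],[0.06,0.765,-0.7],[0.06,0.765,-0.7]],"rot":[[0,0,0],[0,0,0],[0,0,0],[0,0,0],[0,0,0],[0,0,0],[0,0,0],[0,0,0],[0,0,0],[0,0,0]]}'
```

```text
time_s: 8.3
tcp_pos: [452.4, 339.1, 93.5]
orientation: [179.7, 0.4, 9.6]
wrist_force: [0.4, -0.3, -2.2]
grip_width: 13.9
```

```bash
python3 -m jog '{"offset":[[0,0,-0.025],[0,0,-0.045],[0,0,-0.053],[0,0,-0.053]],"rot":[[0,0,0],[0,0,0],[0,0,0],[0,0,0]]}'
```

```text
time_s: 8.8
tcp_pos: [453.3, 339.7, 84.9]
orientation: [179.7, 0.3, 9.6]
wrist_force: [-1.8, -0.7, 4.9]
grip_width: 14.3
```

```bash
python3 -m jog '{"offset":[[0,0,0],[0,0,0],[0,0,0],[0,0,0]],"rot":[[0,0,0],[0,0,0],[0,0,0],[0,0,0]]}' -0.4 && python3 -m jog '{"offset":[[0,0,0.15],[0,0,0.4],[0,0,0.7],[0,0,0.85],[0,0,0.85]],"rot":[[0,0,0],[0,0,0],[0,0,0],[0,0,0],[0,0,0]]}' && python3 -m jog '{"offset":[[0,-0.2,0],[0,-0.5,0],[0,-0.8,0],[0,-1,0],[0,-1,0]],"rot":[[0,0,0],[0,0,0],[0,0,0],[0,0,0],[0,0,0]]}'
python3 - <<'E'
from meas import *
p,d,c,T,P=shot('wrist','w4')
for b in blob(P,65,125,(150,0,450,200)): print(b)
E
```

```text
time_s: 9.3
tcp_pos: [453.1, 339.6, 84.6]
orientation: [179.7, 0.3, 9.6]
wrist_force: [0.2, -0.3, 0.1]
grip_width: 50.2
time_s: 9.93
tcp_pos: [454.9, 340.6, 257.9]
orientation: [179.8, -0.1, 9.6]
wrist_force: [0.9, 0.1, 0.0]
grip_width: 65.7
time_s: 10.55
tcp_pos: [453.6, 138.3, 255.2]
orientation: [179.8, 0.2, 9.4]
wrist_force: [0.4, 0.4, -0.2]
grip_width: 65.7
(array([455. , 328.6,  74.1]), array([50. , 10.7,  9.4]), array([285,   0,  52,  15, 736], dtype=int32))
```

View pics/w4.png

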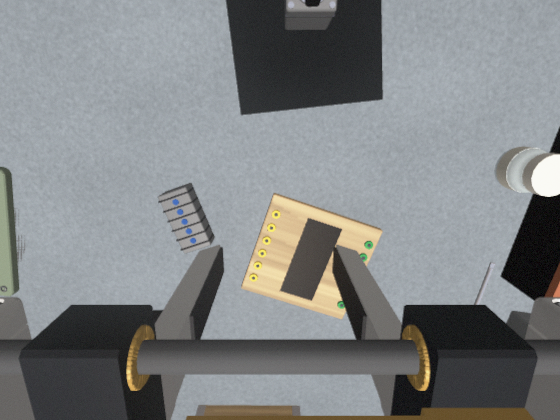

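```bash
python3 -m jog '{"offset":[[0,-0.2,0],[0,-0.5,0],[0,-0.8,0],[0,-0.8,0],[0,-0.8,0]],"rot":[[0,0,0],[0,0,0],[0,0,0],[0,0,0],[0,0,0]]}'
python3 - <<'E'
from meas import *
p,d,c,T,P=shot('wrist','w5')
g=cv2.cvtColor(p,cv2.COLOR_RGB2GRAY);m=((g<60)&(P[...,2]>5)&(P[...,2]<20)&(d>0)).astype(np.uint8)
m=cv2.morphologyEx(m,cv2.MORPH_OPEN,np.ones((3,3)))
n,L,S,C=cv2.connectedComponentsWithStats(m)
for i in range(1,n):
    if S[i,4]>300:
        Q=P[L==i];print(S[i],cv2.minAreaRect(Q[:,:2].astype(np.float32)),np.median(Q[:,2]))
for b in blob(P,6,20,(100,0,470,250),1000):print(b)
E
```

```text
time_s: 11.22
tcp_pos: [453.6, -18.9, 254.6]
orientation: [180.0, 0.2, 9.5]
wrist_force: [0.4, 0.6, 0.4]
grip_width: 65.6
(array([516.1,  35.5,  11.7]), array([150.4, 160.1,  80.4]), array([  257,    70,   158,   152, 14689], dtype=int32))
```

View pics/w5.png

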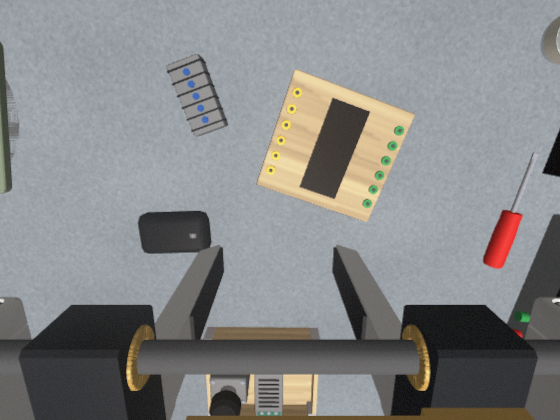

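```bash
python3 - <<'E'
from meas import *
z=np.load('pics/w5.npz');c=r.camera_params('wrist');T=z['T'];P=cloud(c,T,z['d']);p=z['p']
g=cv2.cvtColor(p,cv2.COLOR_RGB2GRAY);m=((g<75)).astype(np.uint8)
m[:90]=0;m[205:]=0;m[:,:290]=0;m[:,380:]=0
n,L,S,C=cv2.connectedComponentsWithStats(m)
for i in range(1,n):
    if S[i,4]>300:
        q=np.argwhere(L==i)[:,::-1];Q=plane(c,T,q,12);print(S[i],cv2.minAreaRect(Q[:,:2].astype(np.float32)))
E
python3 -m jog '{"offset":[[0,-0.2,0],[-0.02,-0.5,0],[-0.04,-0.8,0],[-0.04,-1,0],[-0.04,-1,0]],"rot":[[0,0,0],[0,0,0],[0,0,0],[0,0,0],[0,0,0]]}' && python3 -m jog '{"offset":[[-0.04,-0.2,0],[-0.07,-0.4,-0.1],[-0.07,-0.4,-0.3],[-0.07,-0.4,-0.5],[-0.07,-0.4,-0.5],[-0.07,-0.4,-0.5]],"rot":[[0,0,0],[0,0,0],[0,0,0],[0,0,0],[0,0,0],[0,0,0]]}'
```

```text
[ 301   99   68   99 3470] ((516.489501953125, 36.24918746948242), (116.23191833496094, 48.33880615234375), 80.3286361694336)
time_s: 11.9
tcp_pos: [446.3, -218.7, 254.3]
orientation: [-180.0, 0.2, 9.5]
wrist_force: [-0.8, 0.4, 0.6]
grip_width: 66.1
time_s: 12.65
tcp_pos: [433.8, -297.9, 155.7]
orientation: [179.9, 0.1, 9.7]
wrist_force: [0.1, 0.3, 1.1]
grip_width: 65.7
```

```bash
python3 -m jog '{"offset":[[-0.012,-0.014,-0.18],[-0.012,-0.014,-0.3],[-0.012,-0.014,-0.35],[-0.012,-0.014,-0.35],[-0.012,-0.014,-0.35]],"rot":[[0,0,-0.02],[0,0,-0.02],[0,0,-0.02],[0,0,-0.02],[0,0,-0.02]]}'; python3 -m jog '{"offset":[[0,0,0],[0,0,0],[0,0,0],[0,0,0],[0,0,0],[0,0,0]],"rot":[[0,0,0],[0,0,0],[0,0,0],[0,0,0],[0,0,0],[0,0,0]]}' 1 25
```

```text
time_s: 13.28
tcp_pos: [432.6, -301.5, 87.5]
orientation: [179.8, 0.0, 9.1]
wrist_force: [0.9, -0.6, 0.3]
grip_width: 65.6
time_s: 14.02
tcp_pos: [432.7, -301.8, 87.8]
orientation: [179.8, 0.0, 9.1]
wrist_force: [-1.1, -0.1, 4.1]
grip_width: 39.0
```

```bash
python3 -m jog '{"offset":[[0,0,0.1],[0,0,0.25],[0,0,0.45],[0,0,0.65],[0,0,0.75],[0,0,0.75]],"rot":[[0,0,0],[0,0,0],[0,0,0],[0,0,0],[0,0,0],[0,0,0]]}' && python3 -m jog '{"offset":[[0,0.1,0],[0.02,0.3,0],[0.05,0.5,0],[0.07,0.75,0],[0.07,1,0],[0.07,1,0]],"rot":[[0,0,0],[0,0,0],[0,0,0],[0,0,0],[0,0,0],[0,0,0]]}'&& python3 -m jog '{"offset":[[0,0.15,0],[0.02,0.35,0],[0.05,0.55,0],[0.07,0.75,0],[0.07,1,0],[0.07,1,0]],"rot":[[0,0,0],[0,0,0],[0,0,0],[0,0,0],[0,0,0],[0,0,0]]}'
python3 - <<'E'
from h import *
shot('wrist','w6')
E
```

```text
time_s: 14.78
tcp_pos: [433.5, -302.3, 238.8]
orientation: [179.6, -0.1, 9.1]
wrist_force: [-0.0, 0.4, -2.8]
grip_width: 39.3
time_s: 15.52
tcp_pos: [445.6, -97.6, 236.6]
orientation: [179.8, 0.1, 9.5]
wrist_force: [-0.5, -0.2, -2.1]
grip_width: 38.7
time_s: 16.27
tcp_pos: [458.0, 105.0, 235.0]
orientation: [179.9, 0.3, 9.7]
wrist_force: [0.1, -1.5, -2.6]
grip_width: 39.4
```

View pics/w6.png

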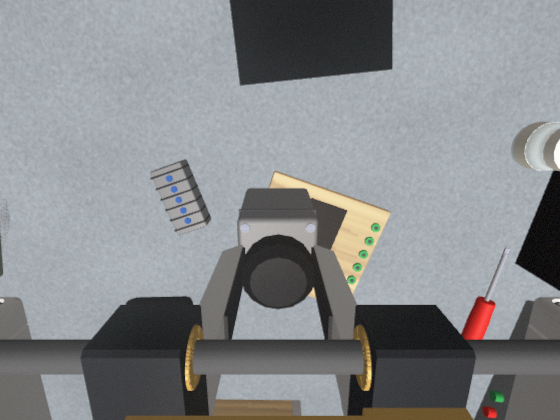

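```bash
python3 -m jog '{"offset":[[0.02,0.15,0],[0.04,0.35,0],[0.06,0.55,0],[0.06,0.83,0],[0.06,0.83,-0.1],[0.06,0.83,-0.3],[0.06,0.83,-0.5],[0.06,0.83,-0.65],[0.06,0.83,-0.7],[0.06,0.83,-0.7]],"rot":[[0,0,0],[0,0,0],[0,0,0],[0,0,0],[0,0,0],[0,0,0],[0,0,0],[0,0,0],[0,0,0],[0,0,0]]}' && python3 -m jog '{"offset":[[0,0,-0.025],[0,0,-0.045],[0,0,-0.05],[0,0,-0.05]],"rot":[[0,0,0],[0,0,0],[0,0,0],[0,0,0]]}'
```

```text
time_s: 17.58
tcp_pos: [470.2, 268.3, 94.5]
orientation: [179.8, 0.3, 9.6]
wrist_force: [0.1, 0.1, -1.9]
grip_width: 39.4
time_s: 18.08
tcp_pos: [471.3, 269.1, 86.6]
orientation: [179.9, 0.2, 9.6]
wrist_force: [-1.6, 0.6, 4.9]
grip_width: 39.3
```

Touching down; release and back off toward the tray for the module.

```bash
python3 -m jog '{"offset":[[0,0,0],[0,0,0],[0,0,0],[0,0,0]],"rot":[[0,0,0],[0,0,0],[0,0,0],[0,0,0]]}' -0.4 && python3 -m jog '{"offset":[[0,0,0.15],[0,0,0.4],[0,0,0.7],[0,0,0.85],[0,0,0.85]],"rot":[[0,0,0],[0,0,0],[0,0,0],[0,0,0],[0,0,0]]}' && python3 -m jog '{"offset":[[0,-0.2,0],[0,-0.5,0],[0,-0.8,0],[0,-1,0],[0,-1,0]],"rot":[[0,0,0],[0,0,0],[0,0,0],[0,0,0],[0,0,0]]}'
python3 - <<'E'
from meas import *
p,d,c,T,P=shot('side','s1')
for b in blob(P,80,125,(100,60,300,200)): print(b)
E
```

```text
time_s: 18.58
tcp_pos: [471.2, 269.0, 86.4]
orientation: [179.9, 0.2, 9.6]
wrist_force: [-0.1, 0.5, 0.6]
grip_width: 66.0
time_s: 19.2
tcp_pos: [473.2, 269.7, 259.5]
orientation: [179.9, -0.2, 9.6]
wrist_force: [0.3, -0.0, -0.1]
grip_width: 65.9
time_s: 19.82
tcp_pos: [471.8, 67.5, 256.8]
orientation: [180.0, 0.1, 9.3]
wrist_force: [-0.3, 0.6, -0.3]
grip_width: 65.8
(array([458.2, 308.8, 108.6]), array([ 38.5, 109.1,  15.4]), array([190, 113,  21,  32, 333], dtype=int32))
```

View pics/s1.png

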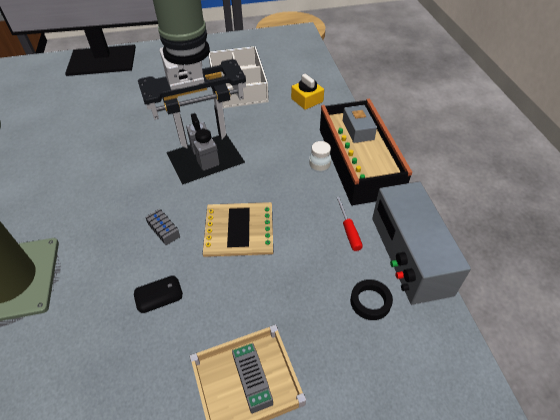

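```bash
python3 -m jog '{"offset":[[0,-0.2,0],[0.03,-0.5,0],[0.05,-0.8,0],[0.05,-1,0],[0.05,-1,0]],"rot":[[0,0,0],[0,0,0],[0,0,0],[0,0,0],[0,0,0]]}' && python3 -m jog '{"offset":[[0,-0.2,0],[0.02,-0.5,0],[0.04,-0.8,0],[0.04,-0.95,0],[0.04,-0.95,0]],"rot":[[0,0,0],[0,0,0],[0,0,0],[0,0,0],[0,0,0]]}'
python3 - <<'E'
from meas import *
p,d,c,T,P=shot('wrist','w7')
for lo,hi in ((44,60),(30,60)):
  for b in blob(P,lo,hi,(200,100,400,330)): print(b)
print(r.read_state()['tcp_pos'])
E
```

```text
time_s: 20.5
tcp_pos: [481.8, -131.6, 255.5]
orientation: [-179.9, 0.1, 9.3]
wrist_force: [-0.5, 1.0, 0.3]
grip_width: 65.8
time_s: 21.12
tcp_pos: [490.4, -320.9, 254.0]
orientation: [-179.8, 0.2, 9.3]
wrist_force: [0.1, 1.0, -0.1]
grip_width: 65.4
(array([ 490. , -322.8,   49.6]), array([42. , 70.2,  8.9]), array([ 260,  163,   36,   57, 1965], dtype=int32))
(array([ 392.6, -267. ,   30.7]), array([12. , 14.4,  5.4]), array([200, 125,  11,  13,  74], dtype=int32))
(array([ 545.4, -241.9,   30.5]), array([13.4, 14. ,  9.2]), array([328, 125,  12,  13,  88], dtype=int32))
(array([ 489.9, -322.1,   48.9]), array([ 42. , 108.9,   8.9]), array([ 260,  145,   36,   87, 2972], dtype=int32))
(array([ 414. , -401.5,   30.6]), array([15.9, 14.3,  6.2]), array([205, 232,  13,  11,  69], dtype=int32))
(array([ 567.5, -378. ,   30.8]), array([12. , 13. , 10.7]), array([324, 234,  10,  10,  60], dtype=int32))
[ 490.4 -319.7  254.3]
```

View pics/w7.png

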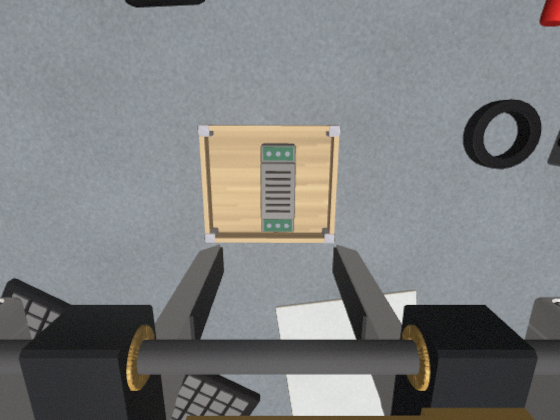

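```bash
python3 -m jog '{"offset":[[0,-0.01,-0.2],[0,-0.01,-0.45],[0,-0.01,-0.7],[0,-0.01,-0.85],[0,-0.01,-0.85],[0,-0.01,-0.85]],"rot":[[0,0,-0.01],[0,0,-0.01],[0,0,-0.01],[0,0,-0.01],[0,0,-0.01],[0,0,-0.01]]}'
python3 - <<'E'
from h import *
s=r.read_state();print((np.array([489.9,-322.1,14])-s['tcp_pos'])/200,s['orientation'])
E
```

```text
time_s: 21.92
tcp_pos: [491.8, -320.8, 85.8]
orientation: [-179.8, 0.1, 9.2]
wrist_force: [-0.0, -0.0, 0.0]
grip_width: 66.0
[-0.00943719 -0.00639301 -0.35922344] [-1.79809902e+02  9.84828152e-02  9.16699842e+00]
```

```bash
python3 -m jog '{"offset":[[-0.01,-0.006,-0.15],[-0.01,-0.006,-0.27],[-0.01,-0.006,-0.35],[-0.01,-0.006,-0.355],[-0.01,-0.006,-0.355]],"rot":[[0,0,-0.01],[0,0,-0.01],[0,0,-0.01],[0,0,-0.01],[0,0,-0.01]]}' && python3 -m jog '{"offset":[[0,0,0],[0,0,0],[0,0,0],[0,0,0],[0,0,0]],"rot":[[0,0,0],[0,0,0],[0,0,0],[0,0,0],[0,0,0]]}' 1 35
```

```text
time_s: 22.55
tcp_pos: [490.7, -322.7, 16.1]
orientation: [-179.9, 0.0, 8.9]
wrist_force: [0.8, -0.3, -0.2]
grip_width: 66.0
time_s: 23.18
tcp_pos: [490.5, -323.1, 16.7]
orientation: [-179.9, 0.0, 8.9]
wrist_force: [-3.5, 0.2, 6.0]
grip_width: 41.8
```

```bash
python3 -m jog '{"offset":[[0,0,0.1],[0,0,0.25],[0,0,0.45],[0,0,0.6],[0,0,0.6]],"rot":[[0,0,0],[0,0,0],[0,0,0],[0,0,0],[0,0,0]]}' && python3 -m jog '{"offset":[[0,0.15,0],[0.03,0.35,0],[0.06,0.55,0],[0.06,0.75,0],[0.06,0.95,0],[0.06,0.95,0]],"rot":[[0,0,-0.1],[0,0,-0.2],[0,0,-0.3],[0,0,-0.4],[0,0,-0.5],[0,0,-0.5]]}'
python3 - <<'E'
from h import *
s=r.read_state();print((np.array([516.3,35,50])-s['tcp_pos'])/200,np.radians(-9.7-s['orientation'][2])/.5)
E
```

```text
time_s: 23.8
tcp_pos: [492.1, -324.0, 138.4]
orientation: [179.9, -0.2, 8.9]
wrist_force: [0.1, 0.6, -4.2]
grip_width: 41.8
time_s: 24.55
tcp_pos: [501.8, -130.3, 135.0]
orientation: [-180.0, 0.2, -5.2]
wrist_force: [-0.0, -1.1, -4.0]
grip_width: 41.8
[ 0.07266505  0.82631506 -0.42524758] -0.15649672952176114
```

```bash
python3 -m jog '{"offset":[[0.02,0.15,0],[0.04,0.35,0],[0.07,0.55,0],[0.07,0.75,0],[0.07,0.81,0],[0.07,0.81,-0.15],[0.07,0.81,-0.35],[0.07,0.81,-0.42],[0.07,0.81,-0.42]],"rot":[[0,0,-0.1],[0,0,-0.15],[0,0,-0.15],[0,0,-0.15],[0,0,-0.15],[0,0,-0.15],[0,0,-0.15],[0,0,-0.15],[0,0,-0.15]]}'
python3 - <<'E'
from h import *
s=r.read_state();print((np.array([516.3,35,22.7])-s['tcp_pos'])/200,s['orientation'])
shot('wrist','w8')
E
```

```text
time_s: 25.68
tcp_pos: [514.6, 31.1, 49.6]
orientation: [-180.0, 0.4, -9.6]
wrist_force: [0.3, 0.2, -3.8]
grip_width: 41.8
[ 0.00871787  0.01966016 -0.13447234] [-179.98944471    0.35695236   -9.56249173]
```

View pics/w8.png

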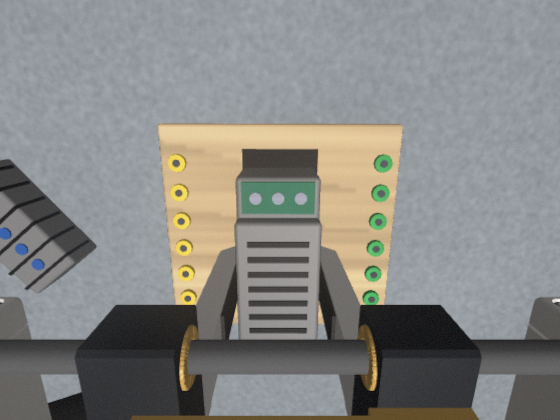

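```bash
python3 -m jog '{"offset":[[0.007,0.02,-0.05],[0.007,0.02,-0.09],[0.007,0.02,-0.12],[0.007,0.02,-0.13],[0.007,0.02,-0.13]],"rot":[[0,0,0],[0,0,0],[0,0,0],[0,0,0],[0,0,0]]}'
```

```text
time_s: 26.35
tcp_pos: [517.4, 35.1, 24.9]
orientation: [-180.0, 0.2, -9.6]
wrist_force: [0.4, 0.1, -4.0]
grip_width: 41.6
```

```bash
python3 -m jog '{"offset":[[-0.003,0,-0.01],[-0.003,0,-0.018],[-0.003,0,-0.018]],"rot":[[0,0,0],[0,0,0],[0,0,0]]}'
```

```text
time_s: 26.72
tcp_pos: [517.1, 35.0, 22.7]
orientation: [-180.0, 0.2, -9.5]
wrist_force: [-3.9, -0.7, 4.8]
grip_width: 41.6
```

Contact; release, rise and check.

```bash
python3 -m jog '{"offset":[[0,0,0],[0,0,0],[0,0,0],[0,0,0]],"rot":[[0,0,0],[0,0,0],[0,0,0],[0,0,0]]}' -0.4 && python3 -m jog '{"offset":[[0,0,0.15],[0,0,0.4],[0,0,0.7],[0,0,1],[0,0,1],[0,0,1]],"rot":[[0,0,0],[0,0,0],[0,0,0],[0,0,0],[0,0,0],[0,0,0]]}'
python3 - <<'E'
from meas import *
p,d,c,T,P=shot('wrist','w9')
for lo,hi in ((6,20),(35,70),(80,130)):
  for b in blob(P,lo,hi,(100,0,470,250),300): print(lo,b)
E
```

```text
time_s: 27.22
tcp_pos: [517.2, 35.0, 22.7]
orientation: [-180.0, 0.2, -9.5]
wrist_force: [-0.1, 0.3, 0.4]
grip_width: 65.8
time_s: 27.98
tcp_pos: [516.7, 35.0, 222.2]
orientation: [-180.0, 0.2, -9.5]
wrist_force: [-0.4, 0.2, -0.4]
grip_width: 65.3
6 (array([515.9,  35.4,  11.6]), array([150.3, 160.4,  80.3]), array([  210,   125,   137,   121, 11969], dtype=int32))
6 (array([357.9,  80.4,  13.1]), array([ 9.2, 84.7, 23.5]), array([114, 146,  54,  59, 353], dtype=int32))
35 (array([517. ,  36.6,  55. ]), array([108.6,  41.7,  80.9]), array([ 259,  144,   39,   96, 3590], dtype=int32))
```

View pics/w9.png

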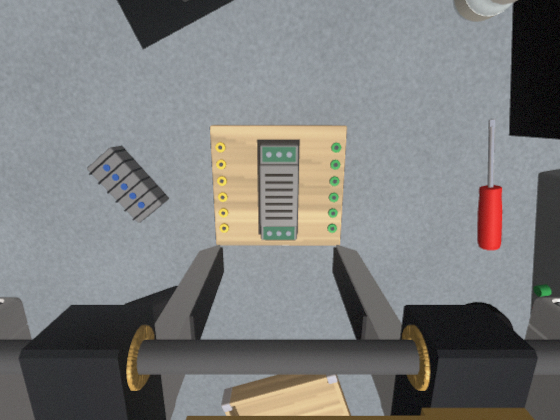

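```bash
python3 -m jog '{"offset":[[-0.05,0.1,0.1],[-0.1,0.3,0.2],[-0.2,0.7,0.2],[-0.23,0.85,0.2],[-0.23,0.85,0.2],[-0.23,0.85,0.2]],"rot":[[0,0,0.15],[0,0,0.3],[0,0,0.45],[0,0,0.66],[0,0,0.66],[0,0,0.66]]}'
python3 - <<'E'
from meas import *
p,d,c,T,P=shot('wrist','w10')
for lo,hi in ((66,85),(95,130)):
  for b in blob(P,lo,hi,(100,0,470,240),30): print(lo,b)
E
```

```text
time_s: 28.78
tcp_pos: [469.1, 204.6, 258.9]
orientation: [180.0, 0.6, 9.4]
wrist_force: [0.0, -0.1, -0.4]
grip_width: 65.8
66 (array([452.1, 345.6,  74.6]), array([50. , 44.4,  9.6]), array([ 261,   35,   49,   48, 1630], dtype=int32))
66 (array([483.2, 285.1,  74. ]), array([21.4, 45.5, 27.8]), array([288, 103,  25,  43, 283], dtype=int32))
66 (array([455.4, 275.5,  74.1]), array([25.3, 44. , 17. ]), array([263, 106,  24,  44, 329], dtype=int32))
95 (array([452.2, 345.5, 109.9]), array([13.9, 40. ,  9.3]), array([278,  28,  16,  49, 736], dtype=int32))
95 (array([466.7, 279.5, 109.8]), array([38.8, 38.3,  9.3]), array([ 269,  107,   40,   41, 1288], dtype=int32))
```

View pics/w10.png

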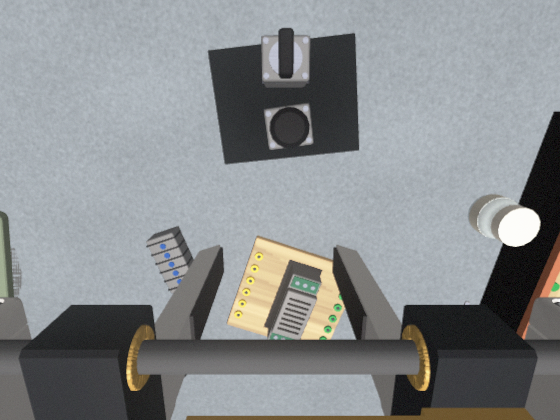

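```bash
python3 - <<'E'
from meas import *
c=r.camera_params('wrist')
for t,roi in (('w2',(225,180,335,315)),('w3',(225,180,335,315)),('w6',(230,180,330,312))):
    z=np.load(f'pics/{t}.npz');T=z['T'];H=c['hand_eye'];P=cloud(c,H,z['d'])  # tool frame
    P=P*[1,-1,-1]
    for lo,hi in ((-0,18),(-80,-4),(5,60)):
      for b in blob(P,lo,hi,roi,40): print(t,lo,b)
    sub=P[roi[1]:roi[3]:12,280];print(sub)
E
```

```text
w2 0 (array([ 0.4, 20.8,  9.6]), array([14. ,  4. ,  0.8]), array([265, 227,  26,  18, 302], dtype=int32))
w2 0 (array([13.5, 11.2, 11.3]), array([11.6,  2.5,  6.7]), array([291, 245,  22,  16, 213], dtype=int32))
w2 0 (array([-12.8,  11.1,  11.4]), array([ 2.2, 11.1, 83.6]), array([243, 246,  22,  15, 210], dtype=int32))
w2 -80 (array([  0.4,   8.5, -11.5]), array([38.7, 50.5, 89.7]), array([ 237,  191,   81,   80, 3899], dtype=int32))
w2 5 (array([ 2.3,  3.7, 27. ]), array([36.9, 37.7, 36.8]), array([ 231,  231,   94,   84, 4849], dtype=int32))
[[   3.5    8.6 -222.6]
 [   2.4   27.3  -71.4]
 [   2.2   26.   -39.3]
 [   2.    25.   -14.1]
 [   1.9   22.5    1.5]
 [   1.8   21.6   18.1]
 [   1.7   18.2   26.3]
 [   1.8   12.1   27.5]
 [   1.8    5.3   27.3]
 [   1.8   -1.8   27.1]
 [   1.8   -9.6   25.9]
 [   1.8  -17.3   25.3]]
w3 0 (array([ 0.4, 20.5,  9.7]), array([ 4.2, 14. , 90. ]), array([265, 228,  26,  17, 304], dtype=int32))
w3 0 (array([-12.8,  11.3,  11.4]), array([ 2.4, 11.1, 81.9]), array([243, 245,  22,  16, 211], dtype=int32))
w3 0 (array([13.5, 11.2, 11.3]), array([1
[... 484 characters left out ...]
 ]
 [   1.8    5.2   27.2]
 [   1.8   -1.9   26.8]
 [   1.8   -9.6   25.8]
 [   1.8  -17.8   24.5]]
w6 0 (array([ 1.5, 12.8, 12.4]), array([56.5, 18. ,  0.6]), array([230, 235, 100,  35, 852], dtype=int32))
w6 -80 (array([ -0.1,  15.3, -13.2]), array([28.6, 50.7, 89.6]), array([ 237,  188,   81,   67, 3955], dtype=int32))
w6 5 (array([-2.1,  2.6, 25.3]), array([40.5, 52.3, 67.5]), array([ 230,  235,  100,   77, 5955], dtype=int32))
[[   3.5    8.6 -223. ]
 [   2.4   28.4  -66.5]
 [   2.2   26.6  -37.1]
 [   2.    25.1  -13.8]
 [   2.    18.9   -9.1]
 [   1.8   20.9   16.6]
 [   1.8   17.8   25.4]
 [   1.8   11.9   27.1]
 [   1.8    4.9   26.6]
 [   1.8   -2.4   25.9]
 [   1.8  -10.2   24.8]]
```

```bash
python3 - <<'E'
from meas import *
for k in range(2):
    p,d,c,T,P=shot('wrist','w11')
    print(r.read_state()['tcp_pos'],r.read_state()['time_s'])
for lo,hi in ((66,85),(95,130)):
  for b in blob(P,lo,hi,(100,0,470,240),30): print(lo,b)
p,d,c,T,P=shot('scene','c2')
for b in blob(P,85,125,(330,130,450,210),15): print(b)
E
```

```text
[469.8 203.9 259.8] 28.875
[470.  203.8 260.1] 28.925
66 (array([452.3, 345.1,  74.6]), array([49.8, 43.7,  9. ]), array([ 260,   35,   49,   47, 1625], dtype=int32))
66 (array([467.1, 279.1,  74. ]), array([50. , 44.1, 17. ]), array([263, 103,  49,  46, 621], dtype=int32))
95 (array([452.1, 345. , 110. ]), array([13.5, 39.2,  9.7]), array([277,  28,  15,  49, 718], dtype=int32))
95 (array([467. , 279.3, 109.9]), array([38.9, 38.8, 49.9]), array([ 268,  106,   40,   42, 1275], dtype=int32))
(array([452.7, 342.1, 100.4]), array([19. , 41.2, 11.8]), array([393, 147,  16,  12, 147], dtype=int32))
(array([472.3, 274.8, 104.6]), array([36.9, 35.4, 84.4]), array([372, 151,  17,  13, 177], dtype=int32))
```

View pics/c2.png

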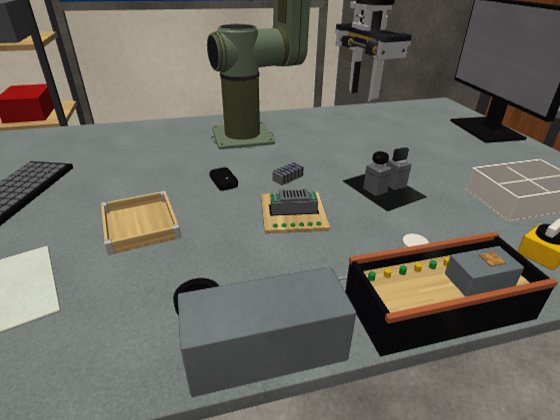

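```bash
python3 -m jog '{"offset":[[0,0.15,0],[0,0.35,0],[0,0.4,0],[0,0.4,0],[0,0.4,0]],"rot":[[0,0,0.1],[0,0,0.265],[0,0,0.265],[0,0,0.265],[0,0,0.265]]}'
python3 - <<'E'
from meas import *
p,d,c,T,P=shot('wrist','w12')
for lo,hi in ((66,85),(95,130)):
  for b in blob(P,lo,hi,(100,0,470,290),30): print(lo,b)
E
```

```text
time_s: 29.6
tcp_pos: [470.4, 282.7, 260.3]
orientation: [180.0, 0.4, 16.7]
wrist_force: [-0.0, 0.5, 0.9]
grip_width: 65.9
66 (array([590.4, 522.9,  68.7]), array([ 3.4, 16.2, 88.6]), array([454,   0,  16,   6,  48], dtype=int32))
66 (array([452.2, 345.6,  74.8]), array([50. , 43.9,  9.6]), array([ 255,  112,   49,   45, 1304], dtype=int32))
66 (array([466.9, 279.8,  74.1]), array([50.1, 43.3, 16.9]), array([253, 175,  44,  38, 631], dtype=int32))
95 (array([452.2, 345.6, 110. ]), array([13.9, 39.9, 10. ]), array([270, 116,  18,  41, 561], dtype=int32))
95 (array([466.9, 279.6, 109.8]), array([38.3, 39.4, 17.4]), array([ 256,  182,   37,   38, 1116], dtype=int32))
```

View pics/w12.png

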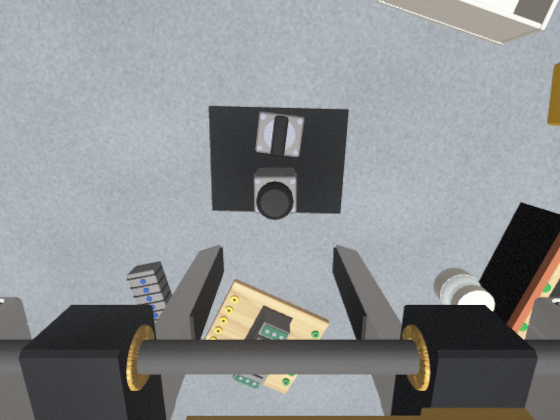

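```bash
python3 -m jog '{"offset":[[-0.017,-0.015,-0.1],[-0.017,-0.015,-0.3],[-0.017,-0.015,-0.5],[-0.017,-0.015,-0.6],[-0.017,-0.015,-0.6],[-0.017,-0.015,-0.6]],"rot":[[0,0,0],[0,0,0],[0,0,0],[0,0,0],[0,0,0],[0,0,0]]}'
python3 - <<'E'
from h import *
s=r.read_state();print((np.array([466.9,279.7,84])-s['tcp_pos'])/200,s['orientation'])
E
```

```text
time_s: 30.4
tcp_pos: [468.0, 279.6, 141.7]
orientation: [180.0, 0.3, 16.7]
wrist_force: [0.1, -1.1, 0.3]
grip_width: 65.8
[-0.00552797  0.00065295 -0.28847063] [179.96921897   0.28443199  16.6624564 ]
```

```bash
python3 -m jog '{"offset":[[-0.006,0,-0.12],[-0.006,0,-0.22],[-0.006,0,-0.288],[-0.006,0,-0.288],[-0.006,0,-0.288]],"rot":[[0,0,0],[0,0,0],[0,0,0],[0,0,0],[0,0,0]]}' && python3 -m jog '{"offset":[[0,0,0],[0,0,0],[0,0,0],[0,0,0],[0,0,0],[0,0,0]],"rot":[[0,0,0],[0,0,0],[0,0,0],[0,0,0],[0,0,0],[0,0,0]]}' 1 45 && python3 -m jog '{"offset":[[0,0,0.05],[0,0,0.15],[0,0,0.3],[0,0,0.5],[0,0,0.7],[0,0,0.75],[0,0,0.75]],"rot":[[0,0,0],[0,0,0],[0,0,0],[0,0,0],[0,0,0],[0,0,0],[0,0,0]]}'
```

```text
time_s: 31.02
tcp_pos: [467.7, 279.9, 85.2]
orientation: [180.0, 0.2, 16.7]
wrist_force: [0.2, -0.3, -0.1]
grip_width: 65.8
time_s: 31.78
tcp_pos: [467.8, 280.0, 85.5]
orientation: [180.0, 0.2, 16.7]
wrist_force: [-2.1, 0.0, 3.8]
grip_width: 38.8
time_s: 32.65
tcp_pos: [467.7, 280.0, 235.2]
orientation: [180.0, 0.2, 16.7]
wrist_force: [0.5, -0.2, -1.9]
grip_width: 38.7
```

```bash
python3 - <<'E'
from meas import *
p,d,c,T,P=shot('wrist','w13')
P=cloud(c,c['hand_eye'],d)*[1,-1,-1]
for v in range(190,315,8): print(v,P[v,278],p[v,278])
E
```

```text
190 [   1.2   -6.4 -232.5] [52 52 53]
198 [  1.1  21.5 -75. ] [80 79 80]
206 [  1.   21.6 -50.1] [81 79 78]
214 [  1.   22.1 -28. ] [78 78 78]
222 [  1.   21.2 -13.3] [109 109 108]
230 [  1.   17.1 -10.2] [195 192 191]
238 [ 1.  19.8 10.9] [37 35 38]
246 [ 1.  19.1 20.7] [47 47 47]
254 [ 1. 16. 24.] [44 42 42]
262 [ 1.  12.5 26.1] [84 81 81]
270 [ 1.   7.6 25.3] [85 81 80]
278 [ 1.   2.9 25.1] [82 77 75]
286 [ 1.  -1.4 25.7] [86 82 78]
294 [ 1.  -6.4 25.4] [83 78 75]
302 [  1.  -11.3  25.2] [85 78 77]
310 [  1.  -17.1  23.8] [79 69 60]
```

View pics/w13.png

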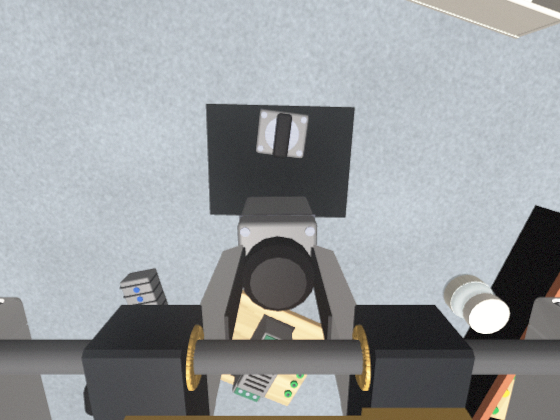

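```bash
python3 -m jog '{"offset":[[0,-0.1,0],[0,-0.25,0],[-0.02,-0.45,0],[-0.04,-0.65,0],[-0.06,-0.85,0],[-0.06,-0.97,0],[-0.06,-0.97,0]],"rot":[[0,0,-0.05],[0,0,-0.1],[0,0,-0.15],[0,0,-0.2],[0,0,-0.27],[0,0,-0.27],[0,0,-0.27]]}' && python3 -m jog '{"offset":[[0,-0.1,0],[0,-0.25,0],[-0.02,-0.45,0],[-0.04,-0.65,0],[-0.06,-0.85,0],[-0.06,-0.97,0],[-0.06,-0.97,0]],"rot":[[0,0,0],[0,0,0],[0,0,0],[0,0,0],[0,0,0],[0,0,0],[0,0,0]]}' && python3 -m jog '{"offset":[[0,-0.1,0],[0,-0.25,0],[-0.02,-0.45,0],[-0.04,-0.65,0],[-0.06,-0.85,0],[-0.06,-0.96,0],[-0.06,-0.96,0]],"rot":[[0,0,0],[0,0,0],[0,0,0],[0,0,0],[0,0,0],[0,0,0],[0,0,0]]}'
python3 - <<'E'
from h import *
s=r.read_state();print((np.array([431.2,-301.2,95])-s['tcp_pos'])/200,s['orientation'])
E
```

```text
time_s: 33.58
tcp_pos: [453.6, 83.4, 232.2]
orientation: [180.0, 0.5, 8.7]
wrist_force: [0.1, -0.1, -2.0]
grip_width: 38.7
time_s: 34.45
tcp_pos: [441.0, -111.2, 231.2]
orientation: [-180.0, 0.6, 8.5]
wrist_force: [-0.0, 0.4, -0.9]
grip_width: 39.3
time_s: 35.33
tcp_pos: [429.2, -303.0, 230.7]
orientation: [-179.9, 0.6, 8.5]
wrist_force: [0.5, 0.2, -2.3]
grip_width: 39.0
[ 0.01004596  0.00880718 -0.6783212 ] [-179.86076373    0.59313101    8.45648442]
```

```bash
python3 -m jog '{"offset":[[0.01,0.01,-0.05],[0.01,0.01,-0.2],[0.01,0.01,-0.4],[0.01,0.01,-0.6],[0.01,0.01,-0.67],[0.01,0.01,-0.67],[0.01,0.01,-0.67]],"rot":[[0,0,0.02],[0,0,0.02],[0,0,0.02],[0,0,0.02],[0,0,0.02],[0,0,0.02],[0,0,0.02]]}'
python3 - <<'E'
from h import *
s=r.read_state();print((np.array([431.4,-301.2,87.5])-s['tcp_pos'])/200,s['orientation'])
E
```

```text
time_s: 36.2
tcp_pos: [432.5, -301.7, 98.4]
orientation: [180.0, 0.5, 9.1]
wrist_force: [0.8, -0.0, -1.4]
grip_width: 38.7
[-0.00559852  0.00230294 -0.05471104] [179.98761602   0.47282965   9.05927623]
```

```bash
python3 -m jog '{"offset":[[-0.005,0.002,-0.02],[-0.005,0.002,-0.04],[-0.005,0.002,-0.05],[-0.005,0.002,-0.05]],"rot":[[0,0,0],[0,0,0],[0,0,0],[0,0,0]]}'
```

```text
time_s: 36.7
tcp_pos: [431.6, -301.4, 88.7]
orientation: [180.0, 0.5, 9.1]
wrist_force: [-0.3, 0.4, 0.8]
grip_width: 38.7
```

```bash
python3 -m jog '{"offset":[[0,0,-0.003],[0,0,-0.003],[0,0,-0.003],[0,0,-0.003],[0,0,-0.003]],"rot":[[0,0,0],[0,0,0],[0,0,0],[0,0,0],[0,0,0]]}' -0.4 && python3 -m jog '{"offset":[[0,0,0.1],[0,0,0.3],[0,0,0.6],[0,0,0.8],[0,0,0.8],[0,0,0.8]],"rot":[[0,0,0],[0,0,0],[0,0,0],[0,0,0],[0,0,0],[0,0,0]]}'
python3 - <<'E'
from meas import *
p,d,c,T,P=shot('wrist','w14')
for lo,hi in ((66,85),(95,130)):
  for b in blob(P,lo,hi,(100,0,470,330),30): print(lo,b)
E
```

```text
time_s: 37.33
tcp_pos: [431.6, -301.5, 88.1]
orientation: [180.0, 0.5, 9.1]
wrist_force: [0.0, -0.6, 0.4]
grip_width: 65.6
time_s: 38.08
tcp_pos: [431.0, -300.9, 246.8]
orientation: [-179.9, 0.5, 9.1]
wrist_force: [0.7, -0.3, 0.0]
grip_width: 65.9
66 (array([ 430.1, -301.9,   77. ]), array([49.9, 44.4,  9.9]), array([255, 176,  46,  41, 698], dtype=int32))
95 (array([ 430.1, -301.8,  112.8]), array([39.1, 39.2, 64.5]), array([ 258,  183,   40,   41, 1236], dtype=int32))
```

View pics/w14.png

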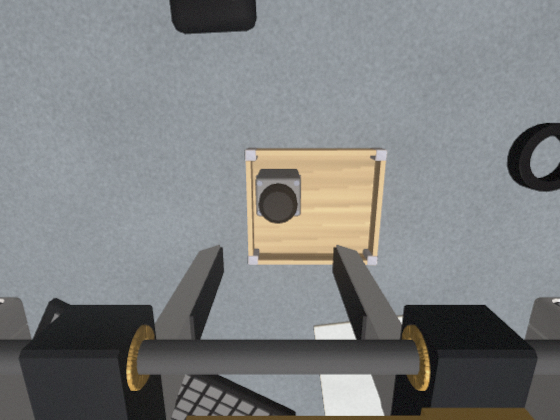

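```bash
python3 -m jog '{"offset":[[0,0.2,0],[0,0.45,0],[0.03,0.7,0],[0.03,1,0],[0.03,1,0]],"rot":[[0,0,0],[0,0,0],[0,0,0],[0,0,0],[0,0,0]]}' && python3 -m jog '{"offset":[[0,0.2,0],[0,0.45,0],[0.03,0.7,0],[0.03,1,0],[0.03,1,0]],"rot":[[0,0,0],[0,0,0],[0,0,0],[0,0,0],[0,0,0]]}' && python3 -m jog '{"offset":[[0,0.2,0],[0,0.45,0],[0.03,0.7,0],[0.04,1,0],[0.04,1,0]],"rot":[[0,0,0],[0,0,0],[0,0,0],[0,0,0],[0,0,0]]}'
python3 - <<'E'
from meas import *
p,d,c,T,P=shot('wrist','w15')
for lo,hi in ((66,85),(95,130)):
  for b in blob(P,lo,hi,(100,0,470,330),30): print(lo,b)
s=r.read_state();print((np.array([452.2,345.6,140])-s['tcp_pos'])/200,s['orientation'])
E
```

```text
time_s: 38.75
tcp_pos: [435.2, -96.8, 243.7]
orientation: [-179.7, 0.8, 9.4]
wrist_force: [-0.2, -0.6, -0.1]
grip_width: 65.8
time_s: 39.38
tcp_pos: [440.3, 105.5, 242.1]
orientation: [-179.6, 1.0, 9.7]
wrist_force: [-0.1, -0.7, 0.8]
grip_width: 65.9
time_s: 40.0
tcp_pos: [448.6, 306.3, 240.2]
orientation: [-179.7, 1.1, 9.9]
wrist_force: [0.8, -0.8, 0.9]
grip_width: 65.7
66 (array([581.1, 522.4,  68.5]), array([21.3,  2.5,  1.7]), array([447,   0,  23,   5,  64], dtype=int32))
66 (array([452.4, 345.6,  74.7]), array([49.5, 43.9, 10. ]), array([ 267,  142,   47,   42, 1400], dtype=int32))
95 (array([452.6, 345.7, 110.1]), array([13.3, 40.3, 10.2]), array([284, 146,  15,  43, 596], dtype=int32))
[ 0.   0.2 -0.5] [-179.8    1.1    9.8]
```

```bash
python3 -m jog '{"offset":[[0.01,0.1,-0.1],[0.018,0.197,-0.3],[0.018,0.197,-0.5],[0.018,0.197,-0.5],[0.018,0.197,-0.5]],"rot":[[0.007,-0.038,0],[0.007,-0.038,0],[0.007,-0.038,0],[0.007,-0.038,0],[0.007,-0.038,0]]}'
python3 - <<'E'
from h import *
s=r.read_state();print((np.array([452.4,345.6,84])-s['tcp_pos'])/200,s['orientation'])
E
```

```text
time_s: 40.67
tcp_pos: [453.7, 342.6, 141.6]
orientation: [-179.8, -0.1, 9.6]
wrist_force: [0.4, 0.4, 0.6]
grip_width: 65.8
[-0.00636566  0.01517795 -0.28778095] [-1.79753501e+02 -6.61244488e-02  9.63848033e+00]
```

```bash
python3 -m jog '{"offset":[[-0.006,0.015,-0.12],[-0.006,0.015,-0.22],[-0.006,0.015,-0.285],[-0.006,0.015,-0.285],[-0.006,0.015,-0.285]],"rot":[[0,0,0],[0,0,0],[0,0,0],[0,0,0],[0,0,0]]}' && python3 -m jog '{"offset":[[0,0,0],[0,0,0],[0,0,0],[0,0,0],[0,0,0],[0,0,0],[0,0,0]],"rot":[[0,0,0],[0,0,0],[0,0,0],[0,0,0],[0,0,0],[0,0,0],[0,0,0]]}' 1 45 && python3 -m jog '{"offset":[[0,0,0.05],[0,0,0.15],[0,0,0.3],[0,0,0.5],[0,0,0.7],[0,0,0.75],[0,0,0.75]],"rot":[[0,0,0],[0,0,0],[0,0,0],[0,0,0],[0,0,0],[0,0,0],[0,0,0]]}'
```

```text
time_s: 41.3
tcp_pos: [453.5, 345.9, 85.9]
orientation: [-179.7, -0.2, 9.6]
wrist_force: [-0.1, -0.5, -0.5]
grip_width: 65.8
time_s: 42.18
tcp_pos: [453.2, 345.8, 85.6]
orientation: [-179.7, -0.2, 9.6]
wrist_force: [-0.5, -0.4, -2.2]
grip_width: 13.9
time_s: 43.05
tcp_pos: [453.1, 345.8, 235.5]
orientation: [-179.7, -0.2, 9.6]
wrist_force: [-0.3, -0.4, -3.5]
grip_width: 13.7
```

```bash
python3 - <<'E'
from meas import *
p,d,c,T,P=shot('wrist','w16')
P=cloud(c,c['hand_eye'],d)*[1,-1,-1]
for v in range(190,315,8): print(v,P[v,280],p[v,280])
E
```

```text
190 [   3.6   -6.4 -232.6] [45 47 49]
198 [  2.4  21.6 -75. ] [78 79 77]
206 [  2.3  21.4 -51. ] [75 75 73]
214 [  2.1  21.9 -29. ] [68 67 70]
222 [  2.   21.5 -12.8] [108 105 107]
230 [ 1.9 20.1 -2. ] [35 36 36]
238 [ 1.8 20.7 12.9] [29 28 31]
246 [ 1.8 19.8 22.1] [37 35 35]
254 [ 1.8 16.5 24.8] [70 65 67]
262 [ 1.8 11.8 24.4] [68 63 63]
270 [ 1.8  7.1 24.1] [67 65 65]
278 [ 1.8  2.9 25. ] [64 67 65]
286 [ 1.8 -1.8 24.9] [68 67 67]
294 [ 1.8 -6.4 25.2] [66 65 63]
302 [  1.8 -12.   24. ] [63 61 61]
310 [  1.9 -16.8  24.2] [65 61 62]
```

```bash
python3 -m jog '{"offset":[[0,-0.1,0],[0,-0.25,0],[0,-0.45,0],[0,-0.65,0],[0,-0.85,0],[0,-0.97,0],[0,-0.97,0]],"rot":[[0,0,0],[0,0,0],[0,0,0],[0,0,0],[0,0,0],[0,0,0],[0,0,0]]}' && python3 -m jog '{"offset":[[0,-0.1,0],[0,-0.25,0],[-0.02,-0.45,0],[-0.03,-0.65,0],[-0.03,-0.85,0],[-0.03,-0.97,0],[-0.03,-0.97,0]],"rot":[[0,0,0],[0,0,0],[0,0,0],[0,0,0],[0,0,0],[0,0,0],[0,0,0]]}' && python3 -m jog '{"offset":[[0,-0.1,0],[0,-0.25,0],[-0.02,-0.45,0],[-0.02,-0.65,0],[-0.02,-0.85,0],[-0.02,-0.97,0],[-0.02,-0.97,0]],"rot":[[0,0,0],[0,0,0],[0,0,0],[0,0,0],[0,0,0],[0,0,0],[0,0,0]]}'
python3 - <<'E'
from h import *
s=r.read_state();print((np.array([442,-356,235])-s['tcp_pos'])/200,s['orientation'])
E
```

```text
time_s: 43.98
tcp_pos: [451.0, 148.9, 232.3]
orientation: [-179.8, 0.2, 9.4]
wrist_force: [0.5, -0.3, -3.2]
grip_width: 13.2
time_s: 44.85
tcp_pos: [444.5, -45.7, 231.4]
orientation: [-179.7, 0.3, 9.3]
wrist_force: [-0.1, 0.1, -3.3]
grip_width: 13.6
time_s: 45.72
tcp_pos: [440.6, -239.5, 230.6]
orientation: [-179.6, 0.3, 9.2]
wrist_force: [0.1, 0.9, -2.9]
grip_width: 13.8
[ 0.00697048 -0.58245509  0.02180358] [-179.63811994    0.29655833    9.21282413]
```

```bash
python3 -m jog '{"offset":[[0,-0.1,0],[0,-0.25,0],[0,-0.45,0],[0.005,-0.582,0],[0.005,-0.582,0],[0.005,-0.582,0]],"rot":[[0,0,0],[0,0,0],[0,0,0],[0,0,0],[0,0,0],[0,0,0]]}' && python3 -m jog '{"offset":[[0,0,-0.05],[0,0,-0.2],[0,0,-0.4],[0,0,-0.6],[0,0,-0.67],[0,0,-0.67],[0,0,-0.67]],"rot":[[0,0,0],[0,0,0],[0,0,0],[0,0,0],[0,0,0],[0,0,0],[0,0,0]]}'
python3 - <<'E'
from h import *
s=r.read_state();print((np.array([442,-356,88.5])-s['tcp_pos'])/200,s['orientation'])
E
```

```text
time_s: 46.48
tcp_pos: [441.7, -354.8, 230.2]
orientation: [-179.6, 0.3, 9.3]
wrist_force: [-0.1, -0.4, -2.8]
grip_width: 13.3
time_s: 47.35
tcp_pos: [442.9, -355.9, 98.2]
orientation: [-179.7, 0.2, 9.3]
wrist_force: [-0.1, 0.7, -3.4]
grip_width: 13.7
[-0.00469222 -0.00073714 -0.04834302] [-179.72899739    0.19240166    9.27744754]
```

```bash
python3 -m jog '{"offset":[[-0.004,0,-0.02],[-0.004,0,-0.04],[-0.004,0,-0.05],[-0.004,0,-0.05]],"rot":[[0,0,0],[0,0,0],[0,0,0],[0,0,0]]}'
```

```text
time_s: 47.85
tcp_pos: [442.2, -356.1, 88.7]
orientation: [-179.8, 0.2, 9.3]
wrist_force: [-1.5, 1.3, 0.7]
grip_width: 13.6
```

```bash
python3 -m jog '{"offset":[[0,0,-0.003],[0,0,-0.003],[0,0,-0.003],[0,0,-0.003],[0,0,-0.003]],"rot":[[0,0,0],[0,0,0],[0,0,0],[0,0,0],[0,0,0]]}' -0.4 && python3 -m jog '{"offset":[[0,0,0.1],[0,0,0.3],[0,0,0.6],[0,0,0.9],[0,0,0.9],[0,0,0.9]],"rot":[[0,0,0],[0,0,0],[0,0,0],[0,0,0],[0,0,0],[0,0,0]]}'
python3 - <<'E'
from meas import *
p,d,c,T,P=shot('wrist','w17')
for lo,hi in ((66,85),(95,130)):
  for b in blob(P,lo,hi,(100,0,470,330),30): print(lo,b)
p,d,c,T,P=shot('side','s2');p,d,c,T,P=shot('scene','c3')
E
```

```text
time_s: 48.48
tcp_pos: [442.2, -356.1, 88.1]
orientation: [-179.8, 0.2, 9.3]
wrist_force: [-0.3, 0.0, 0.5]
grip_width: 60.4
time_s: 49.22
tcp_pos: [442.0, -355.8, 267.6]
orientation: [-179.7, 0.2, 9.3]
wrist_force: [0.5, 0.3, -0.3]
grip_width: 66.1
66 (array([ 430.2, -301.9,   77.2]), array([49.9, 43.1,  9.3]), array([253, 125,  45,  40, 607], dtype=int32))
66 (array([ 442.2, -356.1,   77.8]), array([49.6, 44.2,  9.4]), array([ 257,  174,   43,   38, 1145], dtype=int32))
95 (array([ 430.4, -301.8,  112.9]), array([39.1, 38.3,  9.1]), array([ 256,  128,   39,   39, 1177], dtype=int32))
95 (array([ 441.9, -355.8,  113. ]), array([14. , 39.6,  9.4]), array([271, 179,  14,  40, 513], dtype=int32))
```

View pics/w17.png

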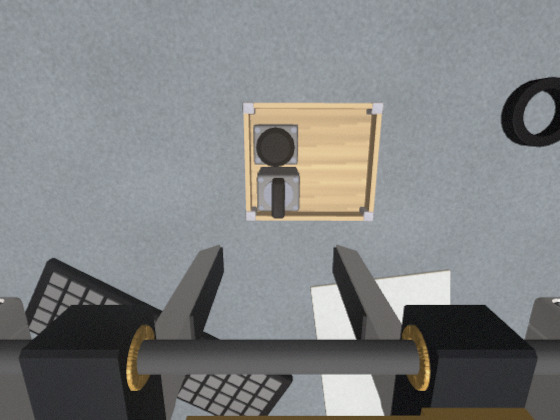

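View pics/s2.png

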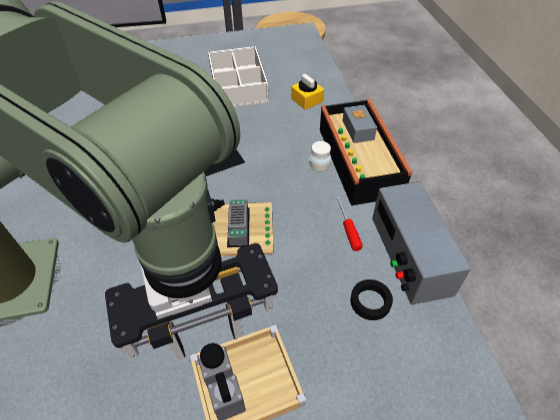

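All is in place: the devices are within 2 mm and 1° of where they started, the module is on the marked rectangle, and the tape, jar and screwdriver look unmoved. Handing in.

```bash
python3 - <<'E'
from rig import r
print(r.finish_job(), r.read_state()['time_s'])
E
```

```text
the job is handed in; nothing more can be done
the job is handed in; nothing more can be done
```

The job is done and handed in at about 49 s. I stood both devices on the mat, laid the module on the panel's black rectangle, then put the two devices back in the tray.

**Last checks (wrist camera):**

| Item | Position error | Angle |
|---|---|---|
| Module | about 1 mm from the rectangle's centre | about 0.5° off the rectangle's long axis |
| Selector | within 1 mm of its start | yaw 9.4° against the tray's 9.0° |
| Stop button | about 1.5 mm from its start | yaw 9.3° against the tray's 9.0° |

- **State at hand-in:** Both devices measure their full height and look upright. The gripper was clear above them and touching nothing. In the last side view, the tape, jar and screwdriver look unmoved; I did not measure them.
- **What disagreed:** On the mat, the wrist camera put the devices 6–11 mm from where the gripper had released them, and the button had turned about 8°. Two wrist views from different heights agreed with each other. The scene camera read about 3–7 mm different. I regripped at the wrist-camera poses, and turned the button back to square, before returning them.
- **Not seen:** Handing in gives no verdict, so I can't confirm how the run was judged.

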